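# Draw a packer from the bottom of the dispenser and close the slide gauge on it

## Robot

A 6-joint arm with a two-finger parallel gripper is mounted at the origin on a cart in front of the work surface, level with it; the furniture and walls round the work are solid. World frame = base frame: x ahead of the robot, y to its left, z up, the work surface at z = 0. Lengths are in m, angles in rad, forces in N, time in s.
With the tool pointing down it reaches from about 0.25 to 0.8 m from the base axis. Payload 3.9 kg.
Tool frame: the origin (TCP) lies on the centre line of the jaws, within the pads' length; the fingertips stand 8 mm ahead of it and the grasp point (between the pads) lies 11 mm behind it; z points along the fingers, y is the line along which they close (so a half turn about z gives the same grasp; the last joint's range is limited). The gripper opens to 85 mm and grips with 20 to 120 N. Pads are 22 mm wide; open, the fingers measure 114 mm over their backs; the gripper's body (76 mm by 85 mm) begins 54 mm behind the grasp point. The pads swing forward as they close: fully open they stand 13 mm farther back than shut.
Start: joints at [-1.348, 0.26, -0.138, 1.173, 0, 1.571], TCP at [0.116, -0.512, 0.239] pointing down, gripper open.
Joint ranges: [-2.78, 2.78], [-0.83, 1.72], [-1.28, 1.37], [-1.9, 2.12], [-1.57, 1.48], [-3.14, 3.14]. Speed limits (rad/s): [2.57, 2.57, 3.14, 3.14, 3.14, 3.14].

## Interface

Orientations are given as a rotation vector (axis times angle).
In Python, from plant import ctrl gives the robot as it stands.
- The arm moves only by the tool play_rows, never from a script. Its argument "rows" is a list that holds one entry, the list of rows, each a list of 7 numbers: the shift along the world's x, y, z as a fraction of full scale, then the turn, a rotation vector about the world's x, y, z as a fraction of full scale, then the gripper's target within -1 to 1 (shut at 1, half-way at 0, fully open at -1). In form: [[[tx, ty, tz, wx, wy, wz, jaw], ...]]. A call has 1 to 20 rows; each row shifts and turns the commanded pose from where the row before left it; what a row does not reach is not made up. Full scale, the value 1, is 0.05 m for a shift and pi/2 rad for a turn. A row lasts 1/8 s, in which the tool goes at most 62.5 mm and 10.7 degrees, less where a joint would pass 70% of its speed; a pose out of reach is approached as far as the arm can. A call with a number of a shift or a turn outside -1 to 1 is refused whole. A call with a gripper value outside its range is refused whole. The fingers move at their own pace and stop on an object; the grip force is fixed at half the most. Time passes only in rows, so rows that do not move let the fingers close. It gives the time, the measured TCP pose, the force, the opening and the grip force at its end, in the units of the state.
- ctrl.get_obs(): the state, without advancing time (a new reading comes with each control period).
- ctrl.get_image(name): name is "scene" or "top" or "wrist"; returns a dict with "frame" (400x640x3 uint8, blue, green, red), "camera_matrix" (3x3 intrinsics, pixels), "rvec" (rotation vector, rad) and "tvec" (3), from world to camera coordinates, as OpenCV has them; the wrist camera has in their place "T_tool_cam" (4x4, takes a point from camera to tool coordinates, whose origin is the TCP and whose axes are the flange's). Camera axes: x right, y down, z forward; pixel columns grow to the right and rows downward; lengths in m; the calibration is good to about 2 mm. A picture is of the moment at which its call begins: read the wrist's pose just before it. There is no depth.
- ctrl.sign_off(): hands the job in; it is judged then, once.
The state is a dict: "time": time; "qpos": joint angles; "qvel": joint speeds; "joint_torque": joint torques, N m; "eef_pos": TCP position; "tcp_rot": TCP orientation; "contact_force": force on the tool from outside, world axes, zero at the start; "moment": the same for the moment, N m; "opening": opening from 0.0 (shut) to 1.0 (fully open); "finger_force": force on a finger pad.
Only numpy, scipy, OpenCV 4.12 (cv2) and the standard library are available. Lean on these libraries where they do the work, as an engineer would, in place of code of your own. Each camera call takes 0.05 s, during which the arm holds its last target. There are 200 camera calls.

## Task

Draw the bottom slotted packer out through the mouth of the dispenser so that the other four drop one place and stay in it. With the slide gauge opened, lay that packer flat on its bed, crossways with its two long edges facing the jaws and its length centred on them, and gently push the slide up until both jaws bear on it, without forcing it, and let go. Leave everything else on the bench where it stands.

Things in the scene. Friction and masses are not known exactly. Their poses are not given: they have to be found in the camera images.
- dispenser: Gravity-fed packer dispenser fixed to the bench, left or right of the robot: grey foot plate 92 x 78 x 6 mm, four upright corner angles (tops 56 mm above the bench, open above) round a column of packers lying flat. Origin: on the bench under the column's centre; z up; the mouth faces its -x; turned up to 0.45 rad.
- mouth (a point): Dispenser's mouth, its axes: on the tongue's top (12 mm above the bench) at dispenser x = -38 mm, the front face of the front angles (each 12 to 26 mm to either side). Their flanges end 11 mm above the tongue, so only the bottom packer passes under, towards -x. The aluminium tongue under the packers, 28 mm wide, runs to 39 mm in front of this point.
- packer_1: The bottom packer, the one to use: U-shaped steel plate 68 mm long (x), 44 wide (y), 8 thick, about 0.14 kg; slot 10 mm wide, 34 long, open at +x. Origin: centre of its underside. At first it lies on the tongue, its closed -x end 26 to 31 mm forward of those above, so 22 to 27 mm stand out in front of the mouth; the others press on it (a pull of up to about 15 N).
- packer_2: The same kind of packer, number 2 from the bottom at the start. Origin: centre of its underside, 20 mm above the bench at the start, on the dispenser's axis; it must end one packer thickness (8 mm) lower.
- packer_3: The same kind of packer, number 3 from the bottom at the start. Origin: centre of its underside, 28 mm above the bench at the start, on the dispenser's axis; it must end one packer thickness (8 mm) lower.
- packer_4: The same kind of packer, number 4 from the bottom at the start. Origin: centre of its underside, 36 mm above the bench at the start, on the dispenser's axis; it must end one packer thickness (8 mm) lower.
- packer_5: The same kind of packer, number 5 from the bottom at the start. Origin: centre of its underside, 44 mm above the bench at the start, on the dispenser's axis; it must end one packer thickness (8 mm) lower.
- gauge: Steel slide gauge fixed to the bench, on the other side from the dispenser: a beam 50 mm wide (x), 158 long (y); its top, the bed, is 14 mm above the bench. The fixed jaw stands at its -y end; an end stop 26 mm high at y = 64 to 76 mm. Origin: on the bench under the beam; z up; turned up to 0.45 rad.
- fixed_jaw: The gauge's fixed jaw: a dark steel bar 70 mm long (x), 16 thick (y), its top 30 mm above the bench. Origin: on the bench under the middle of its working face (gauge y = -62 mm), which looks to the gauge's +y; axes are the gauge's.
- bed (a point): Point on the bed (14 mm above the bench), midway along the fixed jaw and 22 mm from its face (gauge x = 0, y = -40 mm): the packer's underside centre belongs here, its x along the gauge's x (either way round), its ends standing out 9 mm over the beam's sides. Axes are the gauge's.
- slide (a joint): Opening between the jaws, 0 (shut) to 0.062 m; 0.006 to 0.034 at first, too narrow for the packer; 0.044 when shut on it. Grows as the slide moves to gauge +y. Stiff (about 3 N), stays where left. Even fully open there is no room for fingers at the packer's long edges. Moving jaw 70 mm long (x), 14 thick, top 30 mm up; carriage 38 mm wide, top 28 mm up, to 58 mm behind the jaw's face.
- thumb_post (a point): Centre of the top of the slide's thumb post, 50 mm above the bench: a black ribbed block 24 mm (gauge x) by 20 mm (gauge y), 22 mm high, on the carriage, 36 mm behind the moving jaw's face. Moves with the slide.
- torch: Black torch standing upright, 58 mm wide at the foot, 316 mm high, loose and easily toppled, at the back between dispenser and gauge (x 0.59 to 0.63, y -0.03 to 0.03). Origin: centre of its foot. The bench in front of it is clear: x 0.36 to 0.53, y -0.08 to 0.08. Not to be moved.
- brass_dish: Brass dish with seal pins, 109 x 126 x 26 mm, at the back left. Not to be moved.
- pen_pot: Black pen pot, 80 mm wide, 147 mm high with its pens, at the back right. Not to be moved.
- clear_case: Clear plastic tool case, 121 x 177 x 35 mm, lying shut far left. Not to be moved.
- tread_gauge: Small yellow tread depth gauge lying flat, 34 x 91 x 9 mm, front right. Not to be moved.
- sticky_notes: Block of yellow sticky notes, 72 x 76 x 10 mm, lying behind the dispenser (85 to 95 mm along its +x). Not to be moved.
- stamp: Wooden stamp standing upright, 28 x 44 x 80 mm, behind the gauge (85 to 95 mm along its +x). Not to be moved.
Mind the look-alikes: they are no part of the job. What is shaped like the packer_5 but blue is not meant.

How it is judged:
By the outcome, as a careful person would: the job done as asked, in the order asked, and still so for the second after the job is handed in, with the robot touching nothing.
It also fails if it takes over 72 s, if anything falls off the work surface, if the arm or the gripper's body presses on something with over 40 N, if the wrist force passes 120 N, or if a joint passes its speed limit or range.

## Working session

There is one attempt and no reset: what is moved stays moved. The work goes in short steps, Python scripts to look and compute and a tool call to move; the robot and the scene stay as the last step left them, time stands still between calls to the robot, and variables do not carry over. Pictures are saved under pics/ and viewed, at most 10 in all, crops included, and the job is handed in when it is done.

Besides the shell and the picture viewer there is one more tool, called after "Call:" as name(argument=value, ...) on one line, values as JSON. play_rows: Moves the arm, as the interface text tells. Shift numbers are shares of 0.05 m and turn numbers shares of pi/2 rad, none past 1 either way. Its arguments: {"type":"object","properties":{"rows":{"type":"array"}},"required":["rows"]}

```bash
mkdir -p pics; ls
cat > h.py <<'E'
import numpy as np,cv2
from plant import ctrl
from scipy.spatial.transform import Rotation as R
def cam(n):
    if n=="wrist":
        o=ctrl.get_obs(); d=ctrl.get_image(n)
        T=np.eye(4); T[:3,:3]=R.from_rotvec(o["tcp_rot"]).as_matrix(); T[:3,3]=o["eef_pos"]
        W=np.linalg.inv(T@d["T_tool_cam"]); return d["frame"],d["camera_matrix"],W[:3,:3],W[:3,3]
    d=ctrl.get_image(n); return d["frame"],d["camera_matrix"],cv2.Rodrigues(np.array(d["rvec"],float))[0],np.array(d["tvec"],float).ravel()
def ray(c,uv,z):
    _,K,Rm,t=c; C=-Rm.T@t; v=Rm.T@np.linalg.solve(K,[uv[0],uv[1],1]); return C+v*(z-C[2])/v[2]
def proj(c,P):
    _,K,Rm,t=c; q=(np.asarray(P)@Rm.T+t)@K.T; return q[:,:2]/q[:,2:]
def save(c,name): np.savez(name,f=c[0],K=c[1],R=c[2],t=c[3])
def load(name): d=np.load(name); return d["f"],d["K"],d["R"],d["t"]
E
python3 - <<'E'
from h import *
print({k:np.round(v,3) for k,v in ctrl.get_obs().items()})
for n in ("scene","top"):
    c=cam(n); save(c,n+".npz"); cv2.imwrite(f"pics/{n}.png",c[0]); print(n,-c[2].T@c[3])
E
```

```text
pics
{'time': np.float64(0.0), 'qpos': array([-1.348,  0.261, -0.139,  1.173, -0.   ,  1.571]), 'qvel': array([-0.002, -0.001, -0.001, -0.001, -0.001,  0.001]), 'joint_torque': array([-0.0000e+00, -4.0568e+01,  2.5392e+01,  1.9000e-02, -0.0000e+00,
        0.0000e+00]), 'eef_pos': array([ 0.116, -0.511,  0.238]), 'tcp_rot': array([-3.12 , -0.349,  0.   ]), 'contact_force': array([ 0.096,  0.359, -0.07 ]), 'moment': array([ 0.009,  0.005, -0.047]), 'finger_force': np.float64(0.0), 'opening': np.float64(1.005)}
scene [-0.36666645 -0.49418793  1.2061296 ]
top [0.38942395 0.02216093 1.44596578]
```

View pics/top.png

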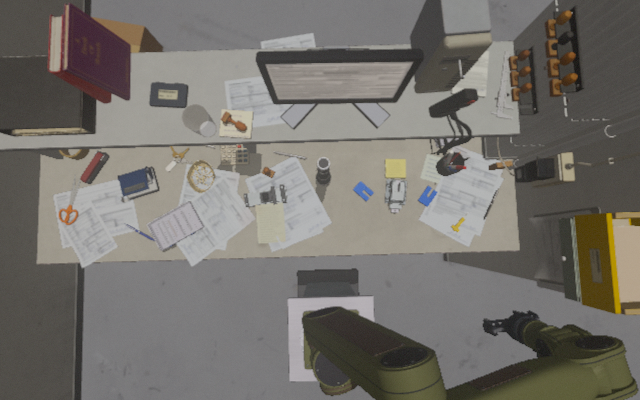

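View pics/scene.png

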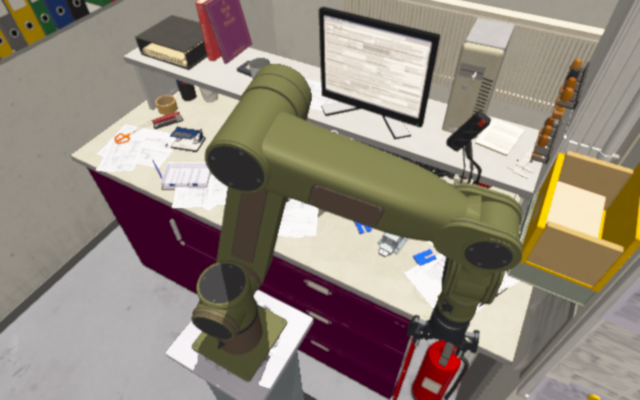

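The top view shows the dispenser at (396,192), its mouth facing down in the image (-x). The gauge is at (267,195) and the torch at (323,170). Packer candidates are the two blue U-shapes at (363,190) and (427,196), which are decoys, and the grey column at (396,190). I choose the bottom grey one, which stands out at about (396,208). Next is one close crop to check it.

Run:
```python
from h import *
c=load("top.npz");f=c[0]
a=cv2.resize(f[150:220,360:430],None,fx=8,fy=8,interpolation=cv2.INTER_CUBIC)[:, :400+160]
b=cv2.resize(f[165:245,235:305],None,fx=7,fy=7,interpolation=cv2.INTER_CUBIC)
h=np.zeros((560,800,3),np.uint8)
a=cv2.resize(f[150:220,375:420],None,fx=8,fy=8,interpolation=cv2.INTER_CUBIC) #360x560
b=cv2.resize(f[165:235,237:292],None,fx=8,fy=8,interpolation=cv2.INTER_CUBIC) #440x560
cv2.imwrite("pics/crop.png",np.hstack([a,b]))
for uv in [(396,192),(267,195),(323,182)]: print(ray(c,uv,0.02))
```

```text
[ 0.53046251 -0.25713391  0.02      ]
[0.53355243 0.225609   0.02      ]
[0.57630166 0.01445923 0.02      ]
```

View pics/crop.png

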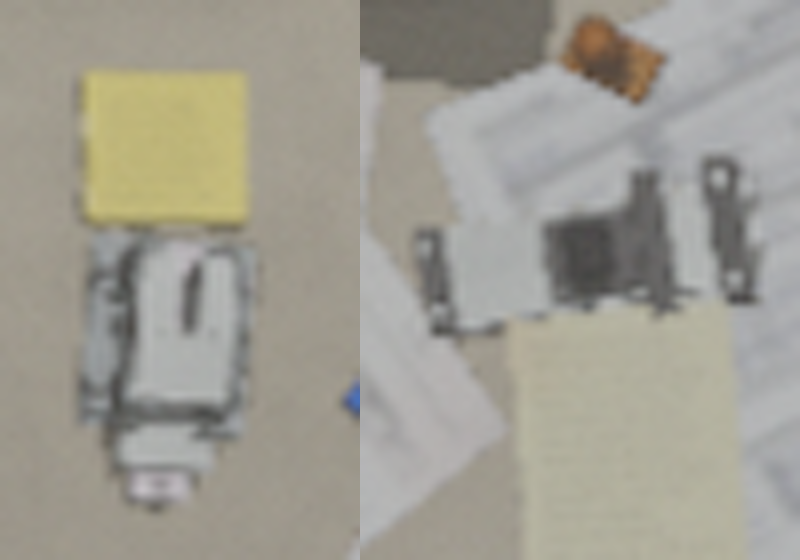

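The left crop confirms the choice. The grey column has its slot towards +x, and the bottom packer stands out at the mouth at crop (165,445) above the pale tongue end at (165,488). In the right crop, the fixed jaw is on the world -y side at (730,230), the moving jaw at (648,240), the thumb post at (585,255) and the end stop at (435,280). I'll go over the dispenser with the wrist camera.

Call:
play_rows(rows=[[[0.66,0.52,0.02,0,0,-0.019,-1],[0.66,0.52,0.02,0,0,-0.019,-1],[0.66,0.52,0.02,0,0,-0.019,-1],[0.66,0.52,0.02,0,0,-0.019,-1],[0.66,0.52,0.02,0,0,-0.019,-1],[0.66,0.52,0.02,0,0,-0.019,-1],[0.66,0.52,0.02,0,0,-0.019,-1],[0.66,0.52,0.02,0,0,-0.019,-1],[0.66,0.52,0.02,0,0,-0.019,-1],[0.66,0.52,0.02,0,0,-0.019,-1],[0,0,0,0,0,0,-1],[0,0,0,0,0,0,-1]]])

```text
time: 1.6
eef_pos: [0.4454, -0.2519, 0.2488]
tcp_rot: [-3.139, 0.118, 0.002]
contact_force: [-0.3, -0.0, 0.3]
opening: 1.002
finger_force: 0.0
```

Run:
```python
from h import *
c=cam("wrist"); save(c,"w1.npz"); cv2.imwrite("pics/w1.png",c[0]); o=ctrl.get_obs(); print(o["eef_pos"],o["tcp_rot"],-c[2].T@c[3],c[2],c[1])
```

```text
[ 0.44514554 -0.25221093  0.24894676] [-3.13910054e+00  1.19470219e-01  2.01777923e-03] [ 0.52316416 -0.25732461  0.38329685] [[-7.58091880e-02 -9.97122284e-01 -3.44448440e-04]
 [-9.50193307e-01  7.21365355e-02  3.03197955e-01]
 [-3.02300589e-01  2.33124834e-02 -9.52927532e-01]] [[332.03518952   0.         316.80972481]
 [  0.         332.03518952 198.92408189]
 [  0.           0.           1.        ]]
```

View pics/w1.png

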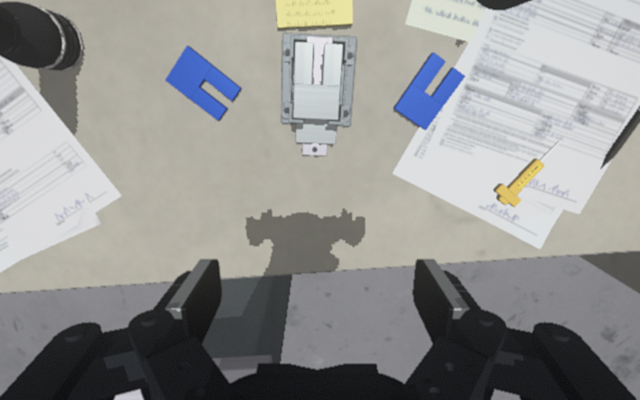

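The wrist view shows the dispenser at (317,80), with the bottom packer protruding at about (315,133) and the tongue tip at (315,150). The blue decoys lie at (203,84) and (430,90). I'll enlarge it.

Run:
```python
from h import *
c=load("w1.npz"); cv2.imwrite("pics/w1c.png",cv2.resize(c[0][25:165,265:370],None,fx=4,fy=4,interpolation=cv2.INTER_CUBIC))
```

```text
(no output)
```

View pics/w1c.png

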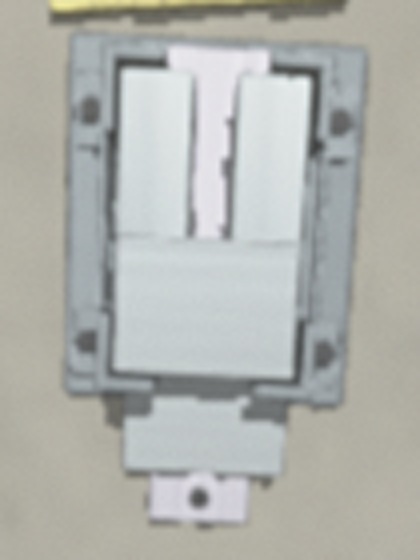

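The crop shows the packer_5 corners at (112,374), (295,378), (122,70) and (310,75). The front corners of packer_1 are at (123,472) and (280,474), and the tongue tip is at (150,520) to (245,522).

Run:
```python
from h import *
c=load("w1.npz")
P=lambda u,v,z: ray(c,(265+u/4-.4,25+v/4-.4),z)[:2]
p5=[P(112,374,.052),P(295,378,.052),P(122,70,.052),P(310,75,.052)]
p1=[P(123,472,.02),P(280,474,.02)]; t=[P(150,520,.012),P(245,522,.012)]
ft=[P(70,35,.006),P(367,47,.006),P(62,393,.006),P(343,405,.006)]
n=np.linalg.norm
print("p5 w",n(p5[0]-p5[1]),n(p5[2]-p5[3]),"L",n(p5[0]-p5[2]),n(p5[1]-p5[3]),"p1 w",n(p1[0]-p1[1]),"t",n(t[0]-t[1]))
print("foot",n(ft[0]-ft[1]),n(ft[0]-ft[2]),n(ft[1]-ft[3]),n(ft[2]-ft[3]))
for nm,q in(("p5",p5),("foot",ft)):
    d=q[0]-q[2]+q[1]-q[3]; d=d if d[0]>0 else -d
    print(nm,"centre",np.mean(q,0),"yaw",np.arctan2(d[1],d[0]))
print("p1 front mid",np.mean(p1,0),p1,"tongue tip",np.mean(t,0))
o=ctrl.get_obs();Rm=R.from_rotvec(o["tcp_rot"]).as_matrix();print(Rm[:2,:2],o["eef_pos"])
```

```text
p5 w 0.04448858572188752 0.04281923363143335 L 0.06748598100693175 0.06731858497778513 p1 w 0.04277142204031949 t 0.026745535609472737
foot 0.0765673518607047 0.09023820319318876 0.09061998301604118 0.07824633219469837
p5 centre [ 0.53333725 -0.25816055] yaw -0.119360997762021
foot centre [ 0.53531618 -0.25853052] yaw -0.12287284434150557
p1 front mid [ 0.47200012 -0.25130867] [array([ 0.47389069, -0.23000669]), array([ 0.47010954, -0.27261065])] tongue tip [ 0.45754368 -0.24900934]
[[ 0.99710643 -0.0760075 ]
 [-0.07600722 -0.99710723]] [ 0.44514554 -0.25221093  0.24894676]
```

Run:
```python
from h import *
d=ctrl.get_image("wrist"); T=d["T_tool_cam"]; W=np.linalg.inv(T);K=d["camera_matrix"]; print(np.round(T,3))
for z in(-.02,-.005,.008):
    for x in(-.011,.011):
        for y in (-.0425,.0425):
            q=K@(W@[x,y,z,1])[:3]; print(z,x,y,np.round(q[:2]/q[2]))
```

```text
[[-0.001 -0.953 -0.302  0.078]
 [ 1.    -0.001 -0.    -0.   ]
 [ 0.    -0.302  0.953 -0.135]
 [ 0.     0.     0.     1.   ]]
-0.02 -0.011 -0.0425 [214. 321.]
-0.02 -0.011 0.0425 [422. 321.]
-0.02 0.011 -0.0425 [209. 274.]
-0.02 0.011 0.0425 [427. 273.]
-0.005 -0.011 -0.0425 [224. 299.]
-0.005 -0.011 0.0425 [412. 299.]
-0.005 0.011 -0.0425 [220. 256.]
-0.005 0.011 0.0425 [416. 256.]
0.008 -0.011 -0.0425 [231. 284.]
0.008 -0.011 0.0425 [405. 284.]
0.008 0.011 -0.0425 [228. 243.]
0.008 0.011 0.0425 [408. 243.]
```

Call:
play_rows(rows=[[[0.15,0,-0.75,0,0,-0.0056,-1],[0.15,0,-0.75,0,0,-0.0056,-1],[0.15,0,-0.75,0,0,-0.0056,-1],[0.15,0,-0.75,0,0,-0.0056,-1],[0.15,0,-0.75,0,0,-0.0056,-1],[0,0,-0.19,0,0,0,-1],[0,0,-0.19,0,0,0,-1],[0,0,-0.19,0,0,0,-1],[0,0,-0.19,0,0,0,-1],[0,0,-0.19,0,0,0,-1],[0,0,0,0,0,0,-1],[0,0,0,0,0,0,-1]]])

```text
time: 3.2
eef_pos: [0.4836, -0.252, 0.0144]
tcp_rot: [3.136, -0.188, 0.0]
contact_force: [0.2, -0.4, 0.6]
opening: 0.997
finger_force: 0.0
```

Call:
play_rows(rows=[[[0,0,0,0,0,0,1],[0,0,0,0,0,0,1],[0,0,0,0,0,0,1],[0,0,0,0,0,0,1],[0,0,0,0,0,0,1],[0,0,0,0,0,0,1],[0,0,0,0,0,0,1],[0,0,0,0,0,0,1]]])

```text
time: 4.2
eef_pos: [0.4833, -0.2526, 0.015]
tcp_rot: [3.135, -0.189, 0.0]
contact_force: [-1.9, -2.0, 6.4]
opening: 0.498
finger_force: 59.8
```

Call:
play_rows(rows=[[[-0.08,0.0096,0,0,0,0,1],[-0.08,0.0096,0,0,0,0,1],[-0.08,0.0096,0,0,0,0,1],[-0.08,0.0096,0,0,0,0,1],[-0.08,0.0096,0,0,0,0,1]]])

```text
time: 4.82
eef_pos: [0.4673, -0.2505, 0.0151]
tcp_rot: [3.135, -0.186, 0.012]
contact_force: [7.0, -0.1, -2.0]
opening: 0.496
finger_force: 60.9
```

Call:
play_rows(rows=[[[-0.08,0.0096,0,0,0,0,1],[-0.08,0.0096,0,0,0,0,1],[-0.08,0.0096,0,0,0,0,1],[-0.08,0.0096,0,0,0,0,1],[-0.08,0.0096,0,0,0,0,1],[-0.08,0.0096,0,0,0,0,1],[-0.08,0.0096,0,0,0,0,1],[-0.08,0.0096,0,0,0,0,1],[-0.08,0.0096,0,0,0,0,1],[-0.08,0.0096,0,0,0,0,1],[-0.08,0.0096,0,0,0,0,1],[-0.08,0.0096,0,0,0,0,1],[0,0,0,0,0,0,1],[0,0,0,0,0,0,1]]])

```text
time: 6.58
eef_pos: [0.4143, -0.2435, 0.014]
tcp_rot: [-3.136, 0.188, 0.004]
contact_force: [-0.1, -0.8, 4.5]
opening: 0.496
finger_force: 61.7
```

Call:
play_rows(rows=[[[-0.1,0,0.5,0,0,0,1],[-0.2,0,0.7,0,0,0,1],[-0.2,0,0.7,0,0,0,1],[0,0,0.7,0,0,0,1],[0,0,0.4,0,0,0,1],[0,0,0,0,0,0,1],[0,0,0,0,0,0,1]]])

```text
time: 7.45
eef_pos: [0.3887, -0.2429, 0.1625]
tcp_rot: [-3.134, 0.188, 0.007]
contact_force: [-0.3, 0.2, -2.4]
opening: 0.491
finger_force: 61.7
```

Run:
```python
from h import *
c=cam("wrist"); save(c,"w2.npz"); cv2.imwrite("pics/w2.png",c[0][0:400,100:540]);o=ctrl.get_obs(); print(o["eef_pos"],o["contact_force"],o["moment"])
```

```text
[ 0.38879185 -0.242882    0.16239987] [-0.49361745 -0.16624055 -1.68859742] [ 0.00511654  0.00899898 -0.00921105]
```

View pics/w2.png

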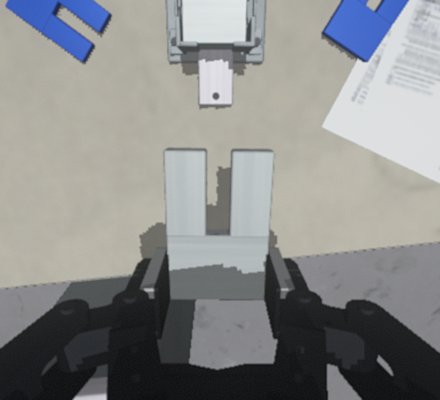

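The packer is held level and its rear corners are at crop (165,149) and (272,149). The tongue is empty and nothing protrudes from the mouth. Next I set it down on the clear bench for a regrasp by its ends.

Call:
play_rows(rows=[[[0.1,0.69,-0.28,0,0,0.026,1],[0.1,0.69,-0.28,0,0,0.026,1],[0.1,0.69,-0.28,0,0,0.026,1],[0.1,0.69,-0.28,0,0,0.026,1],[0.1,0.69,-0.28,0,0,0.026,1],[0.1,0.69,-0.28,0,0,0.026,1],[0.1,0.69,-0.28,0,0,0.026,1],[0,0,-0.25,0,0,0,1],[0,0,-0.25,0,0,0,1],[0,0,-0.25,0,0,0,1],[0,0,-0.15,0,0,0,1],[0,0,0,0,0,0,1],[0,0,0,0,0,0,1]]])

```text
time: 9.12
eef_pos: [0.4259, -0.0026, 0.0216]
tcp_rot: [3.131, 0.26, 0.001]
contact_force: [0.4, 0.2, -2.2]
opening: 0.495
finger_force: 61.7
```

Call:
play_rows(rows=[[[0,0,-0.1,0,0,0,1],[0,0,-0.1,0,0,0,1],[0,0,-0.06,0,0,0,1],[0,0,0,0,0,0,1],[0,0,0,0,0,0,1]]])

```text
time: 9.75
eef_pos: [0.4255, -0.0023, 0.0083]
tcp_rot: [3.131, 0.261, -0.0]
contact_force: [0.8, -0.5, -1.5]
opening: 0.493
finger_force: 61.7
```

Call:
play_rows(rows=[[[0,0,-0.04,0,0,0,1],[0,0,-0.03,0,0,0,1],[0,0,0,0,0,0,1],[0,0,0,0,0,0,1]]])

```text
time: 10.25
eef_pos: [0.4259, -0.0023, 0.0063]
tcp_rot: [3.131, 0.261, 0.002]
contact_force: [-4.5, 0.3, 18.1]
opening: 0.494
finger_force: 72.0
```

Call:
play_rows(rows=[[[0,0,0.03,0,0,0,1],[0,0,0,0,0,0,-1],[0,0,0,0,0,0,-1],[0,0,0,0,0,0,-1],[0,0,0,0,0,0,-1],[0,0,0,0,0,0,-1],[-0.2,0,0.8,0,0,0,-1],[-0.2,0.2,0.9,0,0,0,-1],[-0.2,0.2,0.9,0,0,0,-1],[0,0.2,0.9,0,0,0,-1],[0,0.3,0.3,0,0,0,-1],[0,0.3,0,0,0,0,-1],[0,0.3,0,0,0,0,-1],[0,0,0,0,0,0,-1],[0,0,0,0,0,0,-1]]])

```text
time: 12.12
eef_pos: [0.3955, 0.0686, 0.1954]
tcp_rot: [-3.127, -0.267, 0.004]
contact_force: [-0.4, -0.7, -0.1]
opening: 1.002
finger_force: 0.0
```

Run:
```python
from h import *
c=cam("wrist"); save(c,"w3.npz"); cv2.imwrite("pics/w3.png",c[0]);o=ctrl.get_obs(); print(o["eef_pos"])
print(proj(c,[[.447,0.003,.008],[.53,.225,.02]]))
```

```text
[0.39565052 0.06854944 0.19559474]
[[394.41248132 135.170861  ]
 [156.93669223 -10.90371833]]
```

View pics/w3.png

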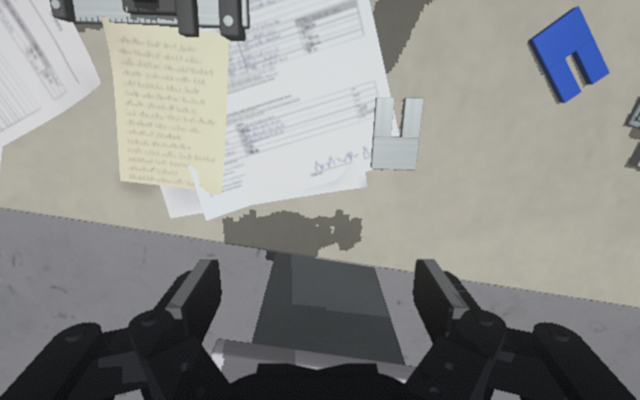

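The packer lies flat on the clear bench, its top corners at (375,97), (423,98), (372,167) and (418,169). Now the gauge view.

Call:
play_rows(rows=[[[0.33,0.73,0,0,0,0,-1],[0.33,0.73,0,0,0,0,-1],[0.33,0.73,0,0,0,0,-1],[0.33,0.73,0,0,0,0,-1],[0,0,0,0,0,0,-1],[0,0,0,0,0,0,-1]]])

```text
time: 12.92
eef_pos: [0.4767, 0.1461, 0.1958]
tcp_rot: [-3.055, -0.399, 0.016]
contact_force: [-0.6, -0.7, 0.4]
opening: 1.005
finger_force: 0.0
```

Run:
```python
from h import *
c=cam("wrist"); save(c,"w4.npz"); o=ctrl.get_obs(); print(o["eef_pos"])
g=proj(c,[[.53,.225,.02]])[0]; u,v=int(g[0])-105,max(0,int(g[1])-65); print(u,v)
cv2.imwrite("pics/w4.png",cv2.resize(c[0][v:v+145,u:u+200],None,fx=4,fy=4,interpolation=cv2.INTER_CUBIC))
c=load("w3.npz")
q=[ray(c,p,.008)[:2] for p in [(375,97.5),(423,98.5),(372,167),(418,169)]]
n=np.linalg.norm
print(np.array(q),n(q[0]-q[1]),n(q[2]-q[3]),n(q[0]-q[2]),n(q[1]-q[3]),"centre",np.mean(q,0),np.arctan2(*(q[0]+q[1]-q[2]-q[3])[::-1]))
```

```text
[0.47652906 0.1460579  0.19593893]
155 35
[[ 0.47757098  0.02895573]
 [ 0.48421411 -0.01507209]
 [ 0.41302352  0.01736187]
 [ 0.4187562  -0.0278411 ]] 0.04452617586696397 0.045565027051019204 0.06558042859828639 0.06669171222242827 centre [0.4483912 0.0008511] 0.1852503641196553
```

View pics/w4.png

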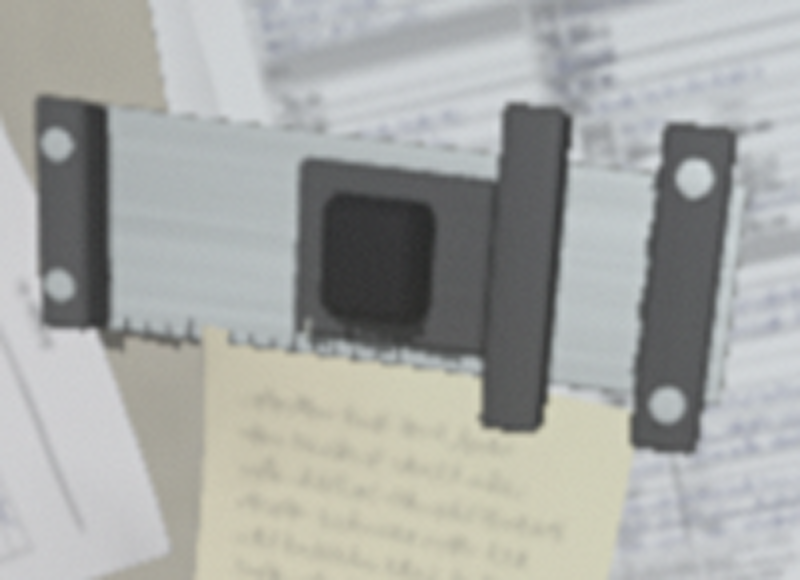

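Crop w4 shows the fixed jaw's top at (668,122), (737,128), (697,452) and (632,447). The moving jaw's top is at (505,103), (570,110), (548,430) and (484,425). The post's top is at (325,192), (435,202), (428,325) and (320,315).

Run:
```python
from h import *
c=load("w4.npz")
P=lambda u,v,z: ray(c,(155+u/4-.4,35+v/4-.4),z)[:2]
n=np.linalg.norm
fj=[P(668,122,.03),P(632,447,.03),P(737,128,.03),P(697,452,.03)]
mj=[P(570,110,.03),P(548,430,.03),P(505,103,.03),P(484,425,.03)]
po=[P(325,192,.05),P(435,202,.05),P(428,325,.05),P(320,315,.05)]
for q in (fj,mj):
    d=q[0]-q[1]+q[2]-q[3]; print("L",n(q[0]-q[1]),n(q[2]-q[3]),"th",n(q[0]-q[2]),n(q[1]-q[3]),"face mid",(q[0]+q[1])/2,"yaw",np.arctan2(d[1],d[0]),"mid",np.mean(q,0))
print("post",np.mean(po,0),n(po[0]-po[1]),n(po[1]-po[2]))
A=(np.mean(fj,0));B=np.mean(po,0);C=np.mean(mj,0)
for X,Y in((A,B),(A,C)): print("yaw by line",np.arctan2(-(Y-X)[0],(Y-X)[1]))
st=[P(38,95,.026),P(42,325,.026),P(88,98,.026),P(90,326,.026)];print("stop mid",np.mean(st,0),n(st[0]-st[1]))
Y=np.mean(st,0)-A;print(np.arctan2(-Y[0],Y[1]),n(Y))
print(ctrl.get_obs()["qpos"])
```

```text
L 0.06880031182455691 0.06852867300150405 th 0.014555404192284889 0.014746977943840705 face mid [0.53806895 0.17322777] yaw 0.14574953449403033 mid [0.53940039 0.16602449]
L 0.0674214565543216 0.0679380298717534 th 0.013831095910099313 0.01461177365855635 face mid [0.53593884 0.19320495] yaw 0.16063686716696018 mid [0.53471565 0.20020852]
post [0.53065495 0.22781928] 0.02249244992376059 0.024273524215066625
yaw by line 0.14059027873092514
yaw by line 0.1361962229552195
stop mid [0.51999428 0.30402914] 0.049087374771653376
0.13970320930272523 0.13936239891357116
[ 0.25869121  0.23979129 -0.28401167  1.04952097  0.0618011   3.1406106 ]
```

Call:
play_rows(rows=[[[0,0.1,0,0,0,0.09,1],[0.13,0.1,0,0,0,0.09,1],[0.13,0.1,0,0,0,0.09,1],[0.13,0.1,-0.1,0,0,0.09,1],[0.13,0.1,-0.1,0,0,0.09,1],[0.13,0.1,-0.1,0,0,0.09,1],[0.13,0.1,-0.1,0,0,0.09,1],[0.13,0.1,-0.1,0,0,0.09,1],[0.13,0.1,-0.1,0,0,0.09,1],[0.13,0.1,-0.1,0,0,0.09,1],[0,0,0,0,0,0.02,1],[0,0,0,0,0,0,1],[0,0,0,0,0,0,1]]])

```text
time: 14.6
eef_pos: [0.5358, 0.1965, 0.1617]
tcp_rot: [-2.041, -2.333, 0.073]
contact_force: [0.6, -0.1, -0.1]
opening: 0.0
finger_force: 0.0
```

```bash
cat >> h.py <<'E'
G=np.array([.5297,.235]); ey=np.array([-.1415,.990]); ex=np.array([.990,.1415])
def st():
    o=ctrl.get_obs(); Rm=R.from_rotvec(o["tcp_rot"]).as_matrix(); d=o["eef_pos"][:2]-G
    print("t",o["time"],"pos",np.round(o["eef_pos"],4),"gx,gy",np.round([d@ex,d@ey],4),"yaw",np.arctan2(Rm[1,0],Rm[0,0]).round(4),"zax",np.round(Rm[:,2],3),"F",np.round(o["contact_force"],1),"open",o["opening"])
E
python3 -c "
from h import *
st()"
```

```text
t 14.6 pos [0.5358 0.1965 0.1617] gx,gy [ 0.0006 -0.039 ] yaw 1.7042 zax [-0.061 -0.009 -0.998] F [ 0.6 -0.1 -0.1] open 0.00042538258438501355
```

Call:
play_rows(rows=[[[0,0,0,0.006,-0.039,0.005,1],[0,0,-0.46,0,0,0,1],[0,0,-0.46,0,0,0,1],[0,0,-0.46,0,0,0,1],[0,0,-0.46,0,0,0,1],[0,0,-0.46,0,0,0,1],[0,0,0,0,0,0,1],[0,0,0,0,0,0,1]]])

```text
time: 15.6
eef_pos: [0.5366, 0.197, 0.0472]
tcp_rot: [2.058, 2.374, 0.001]
contact_force: [-0.0, -0.1, -0.6]
opening: 0.002
finger_force: 0.0
```

```bash
python3 -c "
from h import *
st()"
```

```text
t 15.6 pos [0.5366 0.197  0.0472] gx,gy [ 0.0014 -0.0386] yaw 1.713 zax [ 0.001  0.001 -1.   ] F [-0.  -0.1 -0.6] open 0.0018716369525319224
```

Call:
play_rows(rows=[[[-0.02,0.06,0,0,0,0,1],[-0.012,0.06,0,0,0,0,1],[-0.012,0.06,0,0,0,0,1],[-0.012,0.06,0,0,0,0,1],[-0.012,0.06,0,0,0,0,1],[-0.012,0.06,0,0,0,0,1],[0,0,0,0,0,0,1]]])

```text
time: 16.48
eef_pos: [0.5325, 0.2151, 0.0465]
tcp_rot: [2.057, 2.374, 0.001]
contact_force: [1.4, -1.5, 1.5]
opening: 0.004
finger_force: 1.1
```

```bash
python3 -c "
from h import *
st()"
```

```text
t 16.475 pos [0.5325 0.2151 0.0465] gx,gy [-0.0001 -0.0201] yaw 1.7136 zax [ 0.  0. -1.] F [ 1.4 -1.5  1.5] open 0.003651533877262262
```

Call:
play_rows(rows=[[[-0.013,0.088,0,0,0,0,1],[-0.013,0.088,0,0,0,0,1],[-0.013,0.088,0,0,0,0,1],[-0.013,0.088,0,0,0,0,1],[-0.013,0.088,0,0,0,0,1],[-0.013,0.088,0,0,0,0,1],[-0.013,0.06,0,0,0,0,1],[0,0,0,0,0,0,1]]])

```text
time: 17.48
eef_pos: [0.5269, 0.2449, 0.0461]
tcp_rot: [-2.055, -2.373, 0.0]
contact_force: [0.3, -0.1, -0.1]
opening: -0.001
finger_force: 0.4
```

```bash
python3 -c "
from h import *
st()"
```

```text
t 17.475 pos [0.5269 0.2449 0.0461] gx,gy [-0.0013  0.0101] yaw 1.7141 zax [-0.002  0.001 -1.   ] F [ 0.3 -0.1 -0.1] open -0.0007583879475305493
```

Call:
play_rows(rows=[[[0.01,-0.08,0,0,0,0,1],[0,0,0.7,0,0,0,1],[0,0,0.7,0,0,0,-1],[0,0,0.5,0,0,0,-1],[-0.2,-0.6,0,0,0,0.002,-1],[-0.2,-0.6,0,0,0,0.002,-1],[-0.2,-0.6,0,0,0,0.002,-1],[-0.2,-0.6,0,0,0,0.002,-1],[-0.2,-0.6,-0.1,0,0,0.002,-1],[-0.2,-0.6,-0.3,0,0,0.002,-1],[-0.2,-0.6,-0.3,0,0,0.002,-1],[-0.2,-0.6,-0.3,0,0,0.002,-1],[0,0,-0.3,0,0,0,-1],[0,0,0,0,0,0,-1],[0,0,0,0,0,0,-1]]])

```text
time: 19.35
eef_pos: [0.4482, 0.0007, 0.0767]
tcp_rot: [-2.027, -2.4, -0.001]
contact_force: [0.1, 1.2, -0.3]
opening: 1.0
finger_force: 0.0
```

```bash
python3 -c "
from h import *
st()"
```

```text
t 19.35 pos [0.4482 0.0007 0.0767] gx,gy [-0.1138 -0.2205] yaw 1.739 zax [-0.     0.001 -1.   ] F [ 0.1  1.2 -0.3] open 0.9996747345992546
```

Call:
play_rows(rows=[[[0,0,-0.35,0,0,0,-1],[0,0,-0.35,0,0,0,-1],[0,0,-0.35,0,0,0,-1],[0,0,-0.2,0,0,0,-1],[0,0,-0.15,0,0,0,-1],[0,0,-0.1,0,0,0,-1],[0,0,0,0,0,0,-1],[0,0,0,0,0,0,-1]]])

```text
time: 20.35
eef_pos: [0.4484, 0.0003, 0.0016]
tcp_rot: [2.027, 2.4, 0.001]
contact_force: [0.3, 0.3, 0.1]
opening: 0.998
finger_force: 0.0
```

Call:
play_rows(rows=[[[0,0,0,0,0,0,1],[0,0,0,0,0,0,1],[0,0,0,0,0,0,1],[0,0,0,0,0,0,1],[0,0,0,0,0,0,1],[0,0,0,0,0,0,1]]])

```text
time: 21.1
eef_pos: [0.4482, 0.0003, 0.0022]
tcp_rot: [2.027, 2.399, 0.001]
contact_force: [-2.1, -0.5, 7.9]
opening: 0.766
finger_force: 64.0
```

Call:
play_rows(rows=[[[0,0,0.3,0,0,0,1],[0,0,0.7,0,0,0,1],[0,0,0.7,0,0,0,1],[0,0,0.3,0,0,0,1],[0.217,0.496,0,0,0,-0.002,1],[0.217,0.496,0,0,0,-0.002,1],[0.217,0.496,0,0,0,-0.002,1],[0.217,0.496,0,0,0,-0.002,1],[0.217,0.496,0,0,0,-0.002,1],[0.217,0.496,0,0,0,-0.002,1],[0.217,0.496,0,0,0,-0.002,1],[0.217,0.496,0,0,0,-0.002,1],[0,0,0,0,0,0,1],[0,0,0,0,0,0,1]]])

```text
time: 22.85
eef_pos: [0.534, 0.1981, 0.1009]
tcp_rot: [-2.057, -2.374, 0.003]
contact_force: [0.2, -0.2, -2.0]
opening: 0.764
finger_force: 67.3
```

```bash
python3 -c "
from h import *
st()
c=cam('wrist'); save(c,'w5.npz'); cv2.imwrite('pics/w5.png',c[0])
print(proj(c,[list(G+y*ey+x*ex)+[z] for x,y,z in ((-.035,-.062,.03),(.035,-.062,.03),(-.035,-.005,.03),(.035,-.005,.03))]))"
```

```text
t 22.85 pos [0.534  0.1981 0.1009] gx,gy [-0.001  -0.0371] yaw 1.7136 zax [-0.002 -0.001 -1.   ] F [ 0.2 -0.2 -2. ] open 0.7637095805958106
[[266.30537116 250.99377739]
 [368.83889593 251.10656442]
 [262.16826069 169.15907116]
 [373.1130402  169.22049196]]
```

View pics/w5.png

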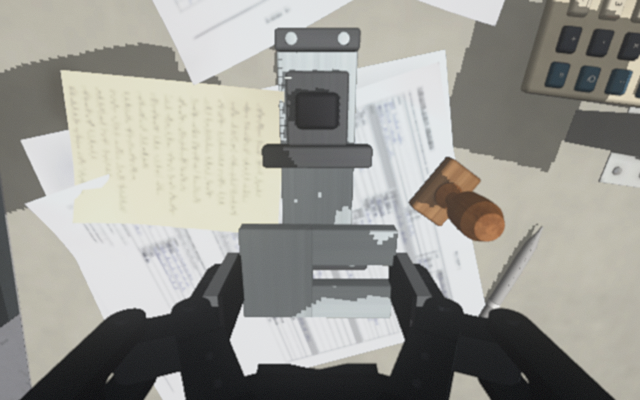

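The packer is held level by its ends, with its top edge from (240,226) to (397,226) and its lower edge at about row 317. The moving jaw's working edge is at row 166, so the slide is open about 59 mm.

Run:
```python
from h import *
c=load("w5.npz")
for p in ((240,226),(397,226),(244,317),(390,317)):
    d=ray(c,p,.1067)[:2]-G; print(p,np.round([d@ex,d@ey],4))
for p in ((268,166),(366,166)):
    d=ray(c,p,.03)[:2]-G; print("mj",np.round([d@ex,d@ey],4))
```

```text
(240, 226) [-0.0324 -0.0123]
(397, 226) [ 0.0331 -0.0122]
(244, 317) [-0.0337 -0.0572]
(390, 317) [ 0.0332 -0.0571]
mj [-0.0312 -0.003 ]
mj [ 0.0304 -0.0029]
```

Run:
```python
from h import *
c=load("w5.npz")
for p,z in (((410,190),0.01),((448,155),.01),((482,180),.01),((440,225),.01),((455,205),.08),((505,220),.08),((480,240),.08)):
    d=ray(c,p,z)[:2]-G; print(p,z,np.round([d@ex,d@ey],4))
d=ctrl.get_image("wrist");T=d["T_tool_cam"];K=d["camera_matrix"]
for p in ((500,310),(545,325),(425,265),(470,370),(600,365)):
    v=T[:3,:3]@np.linalg.solve(K,[*p,1]); o=T[:3,3]
    for x in(0,.015):
        s=(x-o[0])/v[0]; print("tool",p,np.round(o+s*v,3))
```

```text
(410, 190) 0.01 [ 0.0652 -0.0243]
(448, 155) 0.01 [0.089  0.0005]
(482, 180) 0.01 [ 0.1148 -0.017 ]
(440, 225) 0.01 [ 0.0893 -0.0509]
(455, 205) 0.08 [ 0.0678 -0.012 ]
(505, 220) 0.08 [ 0.0938 -0.0199]
(480, 240) 0.08 [ 0.0829 -0.0308]
tool (500, 310) [ 0.     0.069 -0.028]
tool (500, 310) [ 0.015  0.056 -0.049]
tool (545, 325) [ 0.     0.081 -0.037]
tool (545, 325) [ 0.015  0.065 -0.056]
tool (425, 265) [0.    0.052 0.006]
tool (425, 265) [ 0.015  0.042 -0.021]
tool (470, 370) [ 0.     0.046 -0.057]
tool (470, 370) [ 0.015  0.037 -0.072]
tool (600, 365) [ 0.     0.085 -0.055]
tool (600, 365) [ 0.015  0.069 -0.07 ]
```

Call:
play_rows(rows=[[[0.017,-0.049,-0.2,0,0,0,1],[0,0,-0.4,0,0,0,1],[0,0,-0.4,0,0,0,1],[0,0,-0.25,0,0,0,1],[0,0,-0.15,0,0,0,1],[0,0,-0.1,0,0,0,1],[0,0,-0.1,0,0,0,1],[0,0,0,0,0,0,1],[0,0,0,0,0,0,1]]])

```text
time: 24.08
eef_pos: [0.536, 0.1964, 0.0217]
tcp_rot: [-2.057, -2.374, -0.001]
contact_force: [0.4, 0.1, -1.2]
opening: 0.768
finger_force: 67.3
```

```bash
python3 -c "
from h import *
st()"
```

```text
t 24.075 pos [0.536  0.1964 0.0217] gx,gy [ 0.0008 -0.0391] yaw 1.7136 zax [ 0.  0. -1.] F [ 0.4  0.1 -1.2] open 0.7676989933698223
```

Call:
play_rows(rows=[[[-0.014,-0.002,-0.04,0,0,0,1],[0,0,-0.03,0,0,0,1],[0,0,-0.03,0,0,0,1],[0,0,-0.01,0,0,0,1],[0,0,0,0,0,0,1],[0,0,0,0,0,0,1]]])

```text
time: 24.82
eef_pos: [0.535, 0.1962, 0.0163]
tcp_rot: [-2.057, -2.374, -0.0]
contact_force: [-2.1, -0.8, 5.9]
opening: 0.765
finger_force: 68.3
```

```bash
python3 -c "
from h import *
st()"
```

```text
t 24.825 pos [0.535  0.1962 0.0163] gx,gy [-0.0002 -0.0392] yaw 1.7136 zax [ 0.  0. -1.] F [-2.1 -0.8  5.9] open 0.7649933071848986
```

Call:
play_rows(rows=[[[0,0,0,0,0,0,-0.64],[0,0,0,0,0,0,-0.64],[0,0,0,0,0,0,-0.64],[0,0,0,0,0,0,-0.64],[0,0,0,0,0,0,-0.64]]])

```text
time: 25.45
eef_pos: [0.535, 0.1962, 0.0158]
tcp_rot: [-2.057, -2.374, 0.0]
contact_force: [-0.4, 0.5, 0.2]
opening: 0.816
finger_force: 0.0
```

Call:
play_rows(rows=[[[0,0,0.15,0,0,0,-0.64],[0,0,0.4,0,0,0,-0.64],[0,0,0.7,0,0,0,-0.64],[0,0,0.7,0,0,0,-0.64],[-0.074,0.52,0,0,0,0,1],[-0.074,0.52,0,0,0,0,1],[-0.074,0.52,0,0,0,0,1],[-0.074,0.52,0,0,0,0,1],[0,0,0,0,0,0,1],[0,0,0,0,0,0,1],[0,0,0,0,0,0,1]]])

```text
time: 26.82
eef_pos: [0.5202, 0.2992, 0.1134]
tcp_rot: [-2.058, -2.373, 0.001]
contact_force: [-0.2, 0.3, -0.0]
opening: 0.003
finger_force: 0.0
```

```bash
python3 -c "
from h import *
st()
c=cam('wrist'); save(c,'w6.npz')
w5=load('w5.npz'); print(proj(w5,[list(G+.087*ex-.02*ey)+[.02]]),proj(c,[list(G+.087*ex-.02*ey)+[.02],list(G-.037*ey)+[.022]]))"
```

```text
t 26.825 pos [0.5202 0.2992 0.1134] gx,gy [-0.0003  0.0649] yaw 1.7125 zax [-0. -0. -1.] F [-0.2  0.3 -0. ] open 0.0028454303685563243
[[446.93266004 187.91144539]] [[425.10676928 306.24483108]
 [316.59797326 325.71927522]]
```

Call:
play_rows(rows=[[[0,0,-0.4,0,0,0,1],[0,0,-0.4,0,0,0,1],[0,0,-0.3,0,0,0,1],[0,0,-0.24,0,0,0,1],[0,0,0,0,0,0,1],[0.01,-0.07,0,0,0,0,1],[0.01,-0.07,0,0,0,0,1],[0.008,-0.05,0,0,0,0,1],[0.008,-0.05,0,0,0,0,1],[0.008,-0.05,0,0,0,0,1],[0,0,0,0,0,0,1]]])

```text
time: 28.25
eef_pos: [0.5225, 0.286, 0.0465]
tcp_rot: [-2.057, -2.374, -0.001]
contact_force: [-0.6, 1.1, 0.3]
opening: -0.001
finger_force: 0.9
```

```bash
python3 -c "
from h import *
st()"
```

```text
t 28.25 pos [0.5225 0.286  0.0465] gx,gy [0.0001 0.0515] yaw 1.7136 zax [-0.     0.001 -1.   ] F [-0.6  1.1  0.3] open -0.0005558214690308446
```

Contact with the post. Continue gently: about 6 mm, then small checked steps.

Call:
play_rows(rows=[[[0.006,-0.04,0,0,0,0,1],[0.006,-0.04,0,0,0,0,1],[0.006,-0.04,0,0,0,0,1]]])

```text
time: 28.62
eef_pos: [0.5233, 0.2798, 0.0465]
tcp_rot: [-2.057, -2.374, -0.001]
contact_force: [-1.3, 2.6, 1.8]
opening: 0.001
finger_force: 1.5
```

Call:
play_rows(rows=[[[0.003,-0.02,0,0,0,0,1],[0.003,-0.02,0,0,0,0,1]]])

```text
time: 28.88
eef_pos: [0.5237, 0.2777, 0.0464]
tcp_rot: [-2.057, -2.374, -0.0]
contact_force: [-1.1, 2.5, 1.4]
opening: -0.002
finger_force: 1.5
```

```bash
python3 -c "
from h import *
st()"
```

```text
t 28.875 pos [0.5237 0.2777 0.0464] gx,gy [0.0001 0.0431] yaw 1.7135 zax [-0.  0. -1.] F [-1.1  2.5  1.4] open -0.0020559774473166374
```

Call:
play_rows(rows=[[[0.001,-0.01,0,0,0,0,1],[0.002,-0.01,0,0,0,0,1]]])

```text
time: 29.12
eef_pos: [0.5239, 0.2767, 0.0464]
tcp_rot: [-2.057, -2.374, -0.0]
contact_force: [-0.3, 3.4, 2.7]
opening: 0.002
finger_force: 1.5
```

Call:
play_rows(rows=[[[0.001,-0.01,0,0,0,0,1],[0,0,0,0,0,0,1]]])

```text
time: 29.38
eef_pos: [0.524, 0.2761, 0.0463]
tcp_rot: [-2.057, -2.374, -0.0]
contact_force: [0.1, 3.2, 1.5]
opening: -0.0
finger_force: 1.4
```

Call:
play_rows(rows=[[[0.002,-0.01,0,0,0,0,1],[0,0,0,0,0,0,1]]])

```text
time: 29.62
eef_pos: [0.524, 0.2756, 0.0463]
tcp_rot: [-2.057, -2.374, -0.0]
contact_force: [-1.0, 2.2, 1.4]
opening: -0.001
finger_force: 1.4
```

Call:
play_rows(rows=[[[0.002,-0.01,0,0,0,0,1],[0,0,0,0,0,0,1]]])

```text
time: 29.88
eef_pos: [0.5241, 0.2753, 0.0464]
tcp_rot: [-2.057, -2.374, -0.0]
contact_force: [-0.7, 3.7, 1.4]
opening: -0.003
finger_force: 1.7
```

Call:
play_rows(rows=[[[0.001,-0.01,0,0,0,0,1],[0,0,0,0,0,0,1]]])

```text
time: 30.12
eef_pos: [0.5241, 0.2748, 0.0463]
tcp_rot: [-2.057, -2.374, -0.0]
contact_force: [-1.3, 3.5, 1.8]
opening: 0.006
finger_force: 1.8
```

Call:
play_rows(rows=[[[0.002,-0.01,0,0,0,0,1],[0,0,0,0,0,0,1]]])

```text
time: 30.38
eef_pos: [0.5242, 0.2742, 0.0464]
tcp_rot: [-2.057, -2.374, -0.0]
contact_force: [-1.3, 4.2, 1.7]
opening: 0.002
finger_force: 1.9
```

Call:
play_rows(rows=[[[0.001,-0.01,0,0,0,0,1],[0,0,0,0,0,0,1]]])

```text
time: 30.62
eef_pos: [0.5242, 0.274, 0.0464]
tcp_rot: [-2.057, -2.374, -0.001]
contact_force: [-1.3, 4.8, 0.9]
opening: -0.0
finger_force: 2.5
```

Call:
play_rows(rows=[[[0.001,-0.01,0,0,0,0,1],[0,0,0,0,0,0,1]]])

```text
time: 30.88
eef_pos: [0.5243, 0.274, 0.0464]
tcp_rot: [-2.056, -2.373, -0.002]
contact_force: [-1.1, 6.3, 1.2]
opening: -0.001
finger_force: 3.1
```

Call:
play_rows(rows=[[[0.002,-0.01,0,0,0,0,1],[0,0,0,0,0,0,1]]])

```text
time: 31.12
eef_pos: [0.5243, 0.274, 0.0464]
tcp_rot: [-2.055, -2.373, -0.003]
contact_force: [-0.9, 8.0, 1.1]
opening: 0.001
finger_force: 3.7
```

The TCP has stopped and the force has risen to 8 N, so both jaws bear on the packer. I'll back off and look.

Call:
play_rows(rows=[[[-0.006,0.06,0,0,0,0,1],[-0.01,0.08,0,0,0,0,1],[0,0,0.6,0,0,0,1],[0,0,0.8,0,0,0,1],[0,0,0.8,0,0,0,1],[0,0,0.8,0,0,0,1],[0.07,-0.5,0,0,0,0,1],[0.07,-0.5,0,0,0,0,1],[0.07,-0.5,0,0,0,0,1],[0,0,0,0,0,0,1],[0,0,0,0,0,0,1]]])

```text
time: 32.5
eef_pos: [0.5339, 0.2046, 0.1961]
tcp_rot: [-2.058, -2.374, 0.001]
contact_force: [-0.2, -0.4, 0.3]
opening: -0.002
finger_force: 0.0
```

```bash
python3 -c "
from h import *
st()
c=cam('wrist'); save(c,'w7.npz')
g=proj(c,[list(G-.03*ey+.02*ex)+[.02]])[0]; u,v=int(g[0])-90,int(g[1])-80
print(u,v,g)
q=cv2.resize(c[0][v:v+150,u:u+200],None,fx=4,fy=4,interpolation=cv2.INTER_CUBIC)
cv2.imwrite('pics/w7.png',q)"
```

```text
t 32.5 pos [0.5339 0.2046 0.1961] gx,gy [-0.0001 -0.0307] yaw 1.7132 zax [-0.001 -0.    -1.   ] F [-0.2 -0.4  0.3] open -0.0023746735812056664
247 97 [337.33372832 177.647825  ]
```

View pics/w7.png

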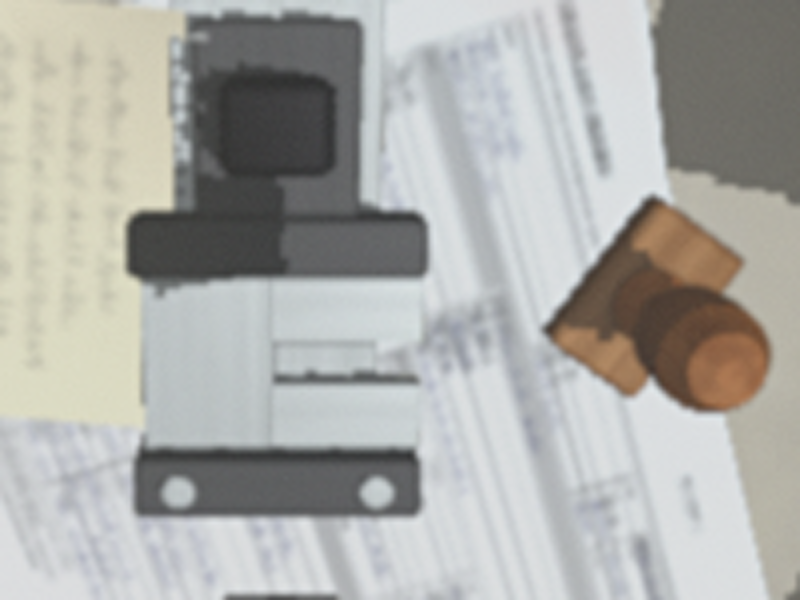

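The packer is square between both jaws, its ends at x≈145 and x≈417 against jaw centres at x≈278. The stamp still stands at (650,300). I'll check the stack drop in the stored w2 frame against a model projection.

Run:
```python
from h import *
c=load("w2.npz"); C=np.array([.534,-.2584]); a=-.12
X=np.array([np.cos(a),np.sin(a)]);Y=np.array([-np.sin(a),np.cos(a)])
for z in(.052,.044): print(z,np.round(proj(c,[list(C-.034*X+s*.022*Y)+[z] for s in(1,0,-1)]),1).tolist())
g=cv2.cvtColor(c[0],cv2.COLOR_BGR2GRAY)
print("col 305-325 rows 25..60",g[25:60,300:330].mean(1).round().astype(int).tolist())
print("row 20 cols 270..365",g[15:22,270:365].mean(0).round().astype(int).tolist())
```

```text
0.052 [[282.1, 39.3], [314.9, 39.3], [347.7, 39.3]]
0.044 [[283.3, 41.1], [315.0, 41.0], [346.7, 41.0]]
col 305-325 rows 25..60 [223, 223, 223, 223, 224, 223, 223, 222, 222, 221, 221, 221, 222, 222, 222, 224, 223, 188, 127, 83, 81, 84, 82, 84, 102, 120, 127, 127, 126, 126, 126, 126, 125, 127, 140]
row 20 cols 270..365 [175, 175, 174, 174, 171, 162, 161, 165, 160, 125, 90, 103, 163, 213, 224, 223, 222, 222, 222, 222, 223, 222, 222, 223, 223, 222, 223, 223, 223, 223, 223, 223, 224, 224, 224, 224, 224, 223, 224, 224, 224, 224, 224, 224, 224, 224, 224, 224, 224, 224, 224, 224, 224, 224, 224, 224, 224, 224, 224, 224, 224, 224, 224, 223, 224, 224, 223, 224, 223, 223, 224, 223, 223, 225, 224, 198, 139, 123, 153, 154, 137, 147, 162, 162, 158, 148, 157, 167, 169, 169, 169, 169, 168, 157, 142]
```

The front edge is at row 42 and 63.2 px wide. The model predicts 63.4 px for the dropped stack and 65.6 px for one that did not drop, so the stack has come down. I'm handing in.

```bash
python3 -c "
from plant import ctrl
print(ctrl.sign_off())"
```

```text
the job is handed in; nothing more can be done
None
```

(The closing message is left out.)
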